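# Put the lathe set-up kit back in its foam pads

## Robot

A 7-joint arm with a two-finger parallel gripper is mounted at the origin on a cart in front of the work surface, level with it; the furniture and walls round the work are solid. World frame = base frame: x ahead of the robot, y to its left, z up, the work surface at z = 0. Lengths are in m, angles in rad, forces in N, time in s.
With the tool pointing down it reaches from about 0.425 to 0.95 m from the base axis. Payload 4.7 kg.
Tool frame: the origin (TCP) lies at the very end of the fingers, on their centre line; the grasp point (between the pads) lies 19 mm behind it (env.grasp_offset is the distance from the TCP to the grasp point, in m); z points along the fingers, y is the line along which they close (so a half turn about z gives the same grasp; the last joint's range is limited). The gripper opens to 87 mm and grips with 3 to 60 N. Pads are 19 mm wide; open, the fingers measure 117 mm over their backs; the gripper's body (75 mm by 190 mm) begins 51 mm behind the grasp point.
Start: joints at [-1.245, 0.469, -0.049, 1.532, 0.024, 1.141, -0.082], TCP at [0.234, 0.633, 0.223] pointing down, gripper open.
Joint ranges: [-2.59, 2.59], [-0.33, 1.99], [-1.39, 1.29], [0.1, 2.45], [-1.04, 4.18], [0.21, 1.99], [-2.66, 2.66]. Speed limits (rad/s): [2.57, 2.57, 3.14, 3.14, 3.14, 3.14, 3.14].

## Interface

Orientations are given as a unit quaternion [w, x, y, z].
In Python, from rig import env gives the robot as it stands. The module is installed in compiled form; this text tells all that it offers.
- The arm moves only by the tool carry_out, never from a script. Its argument "targets" is text: rows parted by semicolons, each of 7 numbers parted by spaces: the shift along the tool's x, y, z in mm, then the turn, a rotation vector about the tool's x, y, z in rad, then the closure, from -1 (fully open) to 1 (shut). A call has 1 to 5 rows; each row shifts and turns the commanded pose from where the row before left it, along the tool's axes as they then stand; what a row does not reach is not made up. A row lasts 1/12 s, in which the tool goes at most 41.7 mm and 7.16 degrees, less where a joint would pass 70% of its speed; a pose out of reach is approached as far as the arm can. A call is refused whole if a number of a shift passes 41.7 or a number of a turn 0.125, either way. A call with a gripper value outside its range is refused whole. The fingers move at their own pace and stop on an object; "grip_force" is the grip in N (left out, the last holds). Time passes only in rows, so rows that do not move let the fingers close. It gives the time, the measured TCP pose, the force, the opening and the grip force at its end, in the units of the state.
- env.read_state(): the state, without advancing time (a new reading comes with each control period).
- env.capture(name): name is "side" or "top" or "wrist"; returns (picture, depth): 480x640x3 uint8, blue, green, red; 480x640 float32, m along the optical axis (not along the pixel's ray), 0 where there is no reading.
- env.camera_params(name): a dict with "vfov" (degrees; the focal length in pixels is half the picture's height over the tangent of half this angle, whatever the lens; pixels are square), "cx", "cy" (the principal point, pixels), "world_from_camera" (4x4, takes a point from camera to world coordinates). Camera axes: x right, y down, z forward; pixel columns grow to the right and rows downward; lengths in m; the calibration is good to about 2 mm. A picture is of the moment at which its call begins: read the wrist's pose just before it. camera_params takes no time and is no camera call; for the wrist camera it gives the pose at the moment of the call.
- env.sign_off(): hands the job in; it is judged then, once.
The state is a dict: "clock": time; "joint_positions": joint angles; "joint_vel": joint speeds; "joint_torque": joint torques, N m; "tcp_pos": TCP position; "ee_rot": TCP orientation; "ft_force": force on the tool from outside, world axes, zero at the start; "wrist_torque": the same for the moment, N m; "opening": finger opening in m; "grasp_force": force on a finger pad.
Only numpy, scipy, OpenCV 4.12 (cv2) and the standard library are available. Lean on these libraries where they do the work, as an engineer would, in place of code of your own. Each camera call takes 0.05 s, during which the arm holds its last target. There are 200 camera calls.

## Task

Put the four things of the lathe set-up kit away: set the dark collet nut, the steel V-block, the yellow tape measure and the tapered steel shaft each into the yellow recess of the foam pad cut to its outline. Each shall sit flat on the floor of its recess, in the middle and square with it (either way round), the nut, V-block and tape measure standing upright as they do now and the shaft lying down.

Things in the scene. Friction and masses are not known exactly. Their poses are not given: they have to be found in the camera images.
- collet_nut: Dark grey slotted collet nut lying flat, round, 41 mm diameter, 19 mm high, 0.19 kg. Origin: centre of its underside, z up. Grip it across any diameter.
- vee_block: Ground steel V-block, 38 mm along its x, 50 mm along its y, 40 mm high, the V groove open at the top and running along x, 0.68 kg. Origin: centre of its underside, z up. Grip it across x (the 38 mm width).
- tape_measure: Yellow tape measure with a black disc on its sides, standing on its base: 33 mm along its x, 82 mm along its y (with the hook, which lies at -y), 62 mm high, 0.19 kg. Origin: underside, centre of the 82 mm length; the case spans y = -26 to +41 mm, so grip it across x at about y = +7 mm.
- shaft_mid (a point): Middle of the tapered turned steel shaft lying on the table, on its axis 19 mm above its underside. The shaft is 106 mm long along this frame's y and at most 38 mm in diameter, 0.38 kg; it can roll, so its z need not point up. Grip it across its axis, in the middle.
- pad_nut: Foam pad for the collet nut, 82 x 82 mm, with a round recess of 57 mm diameter. Origin at the centre of its underside. The pad is fixed to the table, 9 mm high: dark foam rim, yellow recess floor 4 mm above the table (recess 5 mm deep). 
- pad_vee: Foam pad for the V-block, 78 mm along x by 90 mm along y, with a short rectangular recess 54 mm (x) by 66 mm (y). The block's y lies along the pad's y. Origin at the centre of its underside. The pad is fixed to the table, 9 mm high: dark foam rim, yellow recess floor 4 mm above the table (recess 5 mm deep). 
- pad_tape: Foam pad for the tape measure, 74 mm along x by 122 mm along y, with a rectangular recess 50 mm (x) by 98 mm (y). The tape measure's y lies along the pad's y, either way round. Origin at the centre of its underside. The pad is fixed to the table, 9 mm high: dark foam rim, yellow recess floor 4 mm above the table (recess 5 mm deep). 
- pad_shaft: Foam pad for the shaft, the longest, 78 mm along x by 146 mm along y, with a rectangular recess 54 mm (x) by 122 mm (y). The shaft's axis lies along the pad's y, either way round. Origin at the centre of its underside. The pad is fixed to the table, 9 mm high: dark foam rim, yellow recess floor 4 mm above the table (recess 5 mm deep). 
Things that resemble listed ones, but are neither listed nor needed, are in the scene too. Of the things like the tape_measure, leave any that is red; of the rest the larger one is meant.

How it is judged:
At the end, for the whole second after the job is handed in: Each thing rests on the floor of its own recess (height within 4 mm), its middle within 12 mm of the recess's; V-block, tape measure and shaft lie within 15 degrees of the recess's length, either way round; nut, V-block and tape measure upright within 7 degrees; all at rest (horizontal distance between collet_nut and pad_nut below 0.012 m and z of collet_nut in the frame of pad_nut between 0 and 0.008 m and angle between each of collet_nut, vee_block, tape_measure's own z axis and vertical below 0.12 rad and linear speed of each of collet_nut, vee_block, tape_measure, shaft below 0.02 m/s and angular speed of each of collet_nut, vee_block, tape_measure, shaft below 0.5 rad/s and horizontal distance between vee_block and pad_vee below 0.012 m and z of vee_block in the frame of pad_vee between 0 and 0.008 m and angle between the y axis of vee_block and the y axis of pad_vee, either way round below 0.26 rad and horizontal distance between tape_measure and pad_tape below 0.012 m and z of tape_measure in the frame of pad_tape between 0 and 0.008 m and angle between the y axis of tape_measure and the y axis of pad_tape, either way round below 0.26 rad and horizontal distance between shaft_mid and pad_shaft below 0.012 m and z of shaft_mid in the frame of pad_shaft between 0.019 and 0.027 m and angle between the y axis of shaft_mid and the y axis of pad_shaft, either way round below 0.26 rad); the robot touches nothing.
It also fails if it takes over 102 s, if anything falls off the work surface, if the arm or the gripper's body presses on something with over 40 N, if the wrist force passes 120 N, or if a joint passes its speed limit or range.

## Working session

There is one attempt and no reset: what is moved stays moved. The work goes in short steps, Python scripts to look and compute and a tool call to move; the robot and the scene stay as the last step left them, time stands still between calls to the robot, and variables do not carry over. Pictures are saved under pics/ and viewed, at most 14 in all, crops included, and the job is handed in when it is done.

Besides the shell and the picture viewer there is one more tool, called as name(argument=value, ...) on one line, values as JSON. carry_out: Moves the arm, as the interface text tells. Its arguments: {"type":"object","properties":{"targets":{"type":"string"},"grip_force":{"type":"number"}},"required":["targets"]}

```bash
mkdir -p pics
python3 - <<'E'
from rig import env
import cv2,numpy as np
s=env.read_state();print(s['clock'],s['tcp_pos'],s['ee_rot'],s['opening'])
for n in('top','side'):
    p,d=env.capture(n);cv2.imwrite(f'pics/{n}0.png',p);np.save(f'pics/{n}0.npy',d)
    c=env.camera_params(n);print(n,c['vfov'],c['cx'],c['cy'],np.round(c['world_from_camera'],4).tolist())
E
```

```text
0.0 [0.23427573 0.6323959  0.22150659] [-1.37897688e-04  1.76461600e-01  9.84307051e-01 -9.55777774e-04] 0.08736910950926027
top 51.22643247239663 312.6839640781155 239.36786220994347 [[0.0291, -0.9773, 0.2099, 0.2912], [-0.9996, -0.0281, 0.0074, -0.0164], [-0.0013, -0.21, -0.9777, 1.148], [0.0, 0.0, 0.0, 1.0]]
side 55.03912667128693 328.078677968107 245.84417840544734 [[-0.9937, -0.0782, 0.0805, 0.4602], [-0.1097, 0.5259, -0.8434, 0.7954], [0.0236, -0.8469, -0.5312, 0.5516], [0.0, 0.0, 0.0, 1.0]]
```

View pics/top0.png

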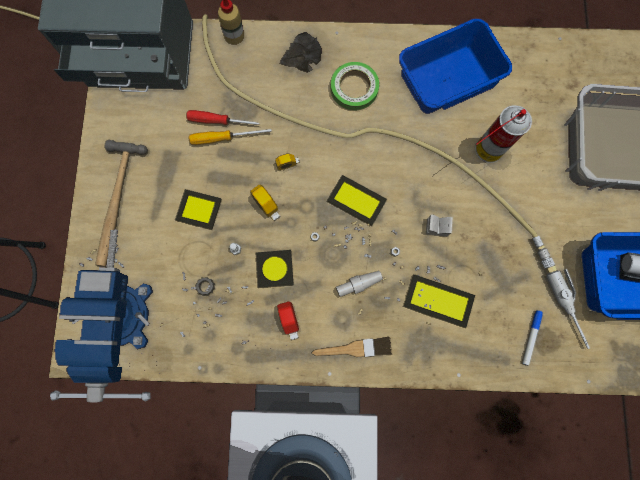

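View pics/side0.png

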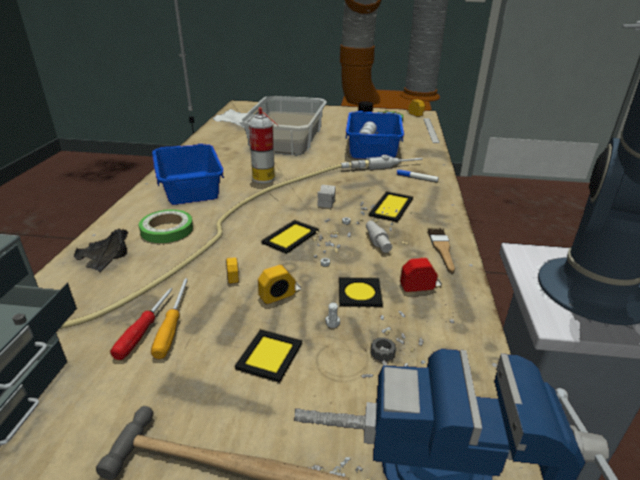

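```bash
cat > h.py <<'E'
import cv2,numpy as np
from scipy.spatial.transform import Rotation as R
def cloud(d,c):
    f=240/np.tan(np.radians(c['vfov'])/2);v,u=np.mgrid[:480,:640]
    T=np.array(c['world_from_camera'])
    P=np.stack([(u-c['cx'])/f*d,(v-c['cy'])/f*d,d],-1)
    return P@T[:3,:3].T+T[:3,3]
def comp(mask,u,v,r=6):
    n,l=cv2.connectedComponents(mask.astype(np.uint8),connectivity=4)
    w=l[v-r:v+r+1,u-r:u+r+1];w=w[w>0]
    return l==np.bincount(w).argmax()
def rect(P):
    (c,s,a)=cv2.minAreaRect((P[:,:2]*1000).astype(np.float32))
    # angle of long axis in world, deg
    if s[0]<s[1]: a+=90;s=s[::-1]
    return np.round(c,1),np.round(s,1),round((a+90)%180-90,1)
E
python3 - <<'E'
from rig import env
from h import *
p=cv2.imread('pics/top0.png');d=np.load('pics/top0.npy');c=env.camera_params('top')
W=cloud(d,c);print('table z',[np.round(W[v,u]*1000).tolist() for u,v in((320,225),(220,340),(400,330),(230,180))])
hsv=cv2.cvtColor(p,cv2.COLOR_BGR2HSV)
yel=(hsv[...,0]>22)&(hsv[...,0]<35)&(hsv[...,1]>180)&(hsv[...,2]>130)
for n,u,v in(('nut?',274,269),('vee?',199,209),('tape?',357,200),('shaft?',440,301)):
    m=comp(yel&(W[...,2]<.012),u,v);print('pad',n,rect(W[m]),np.median(W[m][:,2]))
for n,u,v in(('nut',205,286),('vee',438,225),('tape',264,201),('smalltape',287,160),('redtape',288,320),('shaft',358,284),('bolt',234,248)):
    m=comp((W[...,2]>.007)&(d>0),u,v);print(n,rect(W[m]),m.sum(),np.round(W[m][:,2].max()*1000))
big=lambda x0,y0,w,h,k:cv2.resize(p[y0:y0+h,x0:x0+w],None,fx=k,fy=k,interpolation=cv2.INTER_CUBIC)
cv2.imwrite('pics/crop1.png',big(170,140,316,200,2.5))
E
```

```text
table z [[573.0, -24.0, -2.0], [300.0, 194.0, -1.0], [334.0, -212.0, -7.0], [680.0, 197.0, -7.0]]
pad nut? (array([466.4,  79.3]), array([55.6, 53.8]), -62.3) 0.003086214282502442
pad vee? (array([602.6, 266.4]), array([65.5, 54. ]), 75.7) 0.0030043143901760105
pad tape? (array([ 636.5, -109.2]), array([98.2, 50.5]), 60.8) 0.0031046958095568566
pad shaft? (array([ 402.8, -299.5]), array([121.7,  54.8]), 72.2) 0.0027444710258146543
nut (array([419.3, 234.5]), array([39.5, 38.5]), 40.6) 159 23.0
vee (array([ 574.7, -298.2]), array([51.2, 39.2]), 84.1) 453 44.0
tape (array([621. , 109.8]), array([69. , 32.8]), 39.8) 476 65.0
smalltape (array([721.1,  63.3]), array([47.2, 24.4]), -73.3) 245 46.0
redtape (array([352.8,  42.6]), array([67.6, 33.7]), 17.4) 488 65.0
shaft (array([ 435.6, -115.3]), array([105.5,  37.4]), -66.5) 605 43.0
bolt (array([507.2, 170.9]), array([22.8, 22. ]), -43.0) 92 46.0
```

View pics/crop1.png

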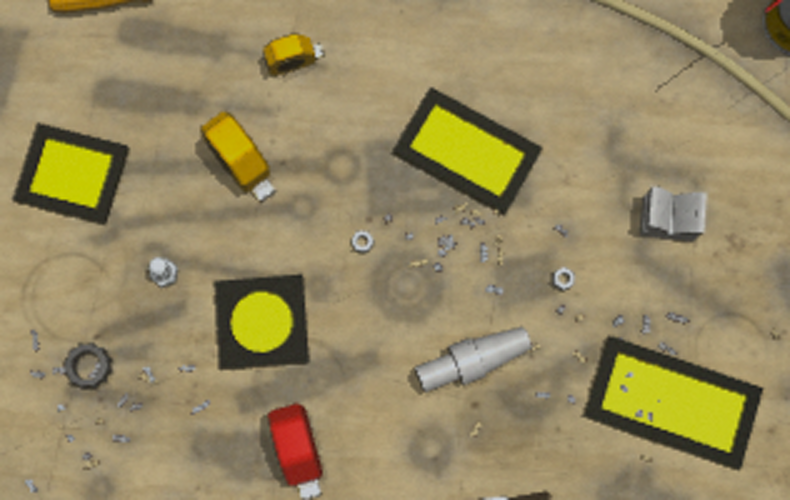

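Candidates for the tape measure:
- Yellow at (264,201) is 69x33 mm. It is the larger yellow one, so it is the one meant.
- Yellow at (287,160) is 47x24 mm, the smaller one.
- Red at (288,320) is to be left alone.

The crop confirms this. It also shows the nut at (205,286), the V-block at (438,225) and the shaft at (358,284). The pads are nut (274,269), vee (199,209), tape (357,200) and shaft (440,301).

Next is a planner that works out the tool-axis rows.

```bash
cat > plan.py <<'E'
import sys;from rig import env
from h import *
# args: x,y,z,phi[,step[,pose0]] waypoints in mm/deg -> rows in tool axes
s=env.read_state();q=s['ee_rot'];r=R.from_quat([q[1],q[2],q[3],q[0]]);p=np.array(s['tcp_pos'])*1000
y=r.as_matrix()[:,1];phi=np.degrees(np.arctan2(y[1],y[0]))
print('t',round(s['clock'],2),'tcp',np.round(p,1),'phi',round(phi,1),'tilt',np.round(r.as_matrix()[:2,2],3),'open',round(s['opening']*1000,1),'j',np.round(s['joint_positions'],2))
def down(ph): a=np.radians(ph);Y=np.array([np.cos(a),np.sin(a),0]);Z=np.array([0,0,-1.]);return R.from_matrix(np.stack([np.cross(Y,Z),Y,Z],1))
for w in sys.argv[1:]:
    a=[float(k) for k in w.split(',')];t=np.array(a[:3]);st=a[4] if len(a)>4 else 36
    dphi=(a[3]-phi+90)%180-90;end=down(phi+dphi);rv=(r.inv()*end).as_rotvec()
    n=max(1,int(np.ceil(max(np.linalg.norm(t-p)/st,np.linalg.norm(rv)/.115))))
    out=[]
    for i in range(n):
        sh=np.round(r.inv().apply((t-p)/(n-i)));rot=np.round((r.inv()*end).as_rotvec()/(n-i),2)
        p=p+r.apply(sh);r=r*R.from_rotvec(rot);out.append(' '.join('%g'%k for k in (*(sh+0),*(rot+0))))
    phi+=dphi
    print('->',w);[print('  ','; '.join(out[i:i+5])) for i in range(0,n,5)]
E
python3 - <<'E'
from rig import env
from h import *
d=np.load('pics/top0.npy');W=cloud(d,env.camera_params('top'));X,Y,Z=[W[...,i] for i in range(3)]
m=(d>0)&(Y>.28)&(Y<.75)&(X>.15)&(X<.6)&(Z>.04)
for y0 in np.arange(.28,.6,.04):
    k=m&(Y>=y0)&(Y<y0+.04)
    if k.any():print(round(y0,2),Z[k].max().round(3),X[k].min().round(2),X[k].max().round(2))
E
python3 plan.py 330,430,220,30 419,234,120,5 419,234,7,5
```

```text
0.32 0.063 0.17 0.34
0.36 0.161 0.18 0.43
0.4 0.161 0.17 0.53
0.44 0.16 0.17 0.44
0.48 0.161 0.17 0.38
t 0.1 tcp [234.3 632.5 221.6] phi 69.7 tilt [-0.001 -0.002] open 87.1 j [-1.24  0.47 -0.05  1.53  0.02  1.14 -0.08]
-> 330,430,220,30
   -23 -22 0 0 0 0.1; -25 -20 0 0 0 0.1; -27 -17 0 0 0 0.1; -28 -15 0 0 0 0.1; -30 -12 1 0 0 0.1
   -31 -9 0 0 0 0.1; -31 -5 1 0 0 0.09
-> 419,234,120,5
   -31 -3 14 0 0 0.06; -31 -1 14 0 0 0.06; -31 1 14 0 0 0.06; -31 2 15 0 0 0.06; -30 4 14 0 0 0.07
   -30 6 15 0 0 0.06; -29 8 14 0 0 0.07
-> 419,234,7,5
   0 0 28 0 0 0; 0 0 28 0 0 0; 0 0 29 0 0 0; 0 1 28 0 0 0
```

carry_out(targets="-23 -22 0 0 0 0.1 -1; -25 -20 0 0 0 0.1 -1; -27 -17 0 0 0 0.1 -1; -28 -15 0 0 0 0.1 -1; -30 -12 1 0 0 0.1 -1", grip_force=30)

```text
clock: 0.52
tcp_pos: [0.3031, 0.4869, 0.2212]
ee_rot: [-0.0, 0.417, 0.909, -0.0]
ft_force: [0.6, 0.5, 0.9]
opening: 0.087
grasp_force: 0.0
```

carry_out(targets="-31 -9 0 0 0 0.1 -1; -31 -5 1 0 0 0.09 -1; -31 -3 0 0 0 0.06 -1; -31 -1 0 0 0 0.06 -1; -31 1 0 0 0 0.06 -1")

```text
clock: 0.93
tcp_pos: [0.3695, 0.3448, 0.2203]
ee_rot: [-0.0, 0.576, 0.817, -0.0]
ft_force: [0.5, 0.0, -0.2]
opening: 0.087
grasp_force: 0.0
```

```bash
python3 plan.py 419,234,200,5 419,234,7,5
```

```text
t 0.93 tcp [369.5 344.8 220.3] phi 19.7 tilt [-0.001 -0.   ] open 87.0 j [-1.02  0.19  0.21  1.94 -0.05  1.01 -0.44]
-> 419,234,200,5
   -30 2 5 0 0 0.06; -30 4 5 0 0 0.07; -30 7 5 0 0 0.06; -29 8 5 0 0 0.07
-> 419,234,7,5
   0 0 32 0 0 0; 0 0 32 0 0 0; 0 0 32 0 0 0; 0 0 32 0 0 0; 0 0 33 0 0 0
   0 0 32 0 0 0
```

carry_out(targets="-30 2 5 0 0 0.06 -1; -30 4 5 0 0 0.07 -1; -30 7 5 0 0 0.06 -1; -29 8 5 0 0 0.07 -1; 0 0 30 0 0 0 -1")

```text
clock: 1.35
tcp_pos: [0.4247, 0.2315, 0.1738]
ee_rot: [0.002, 0.68, 0.733, 0.004]
ft_force: [0.9, 0.4, -0.3]
opening: 0.0871
grasp_force: 0.0
```

carry_out(targets="0 0 32 0 0 0 -1; 0 0 33 0 0 0 -1; 0 0 0 0 0 0 -1")

```text
clock: 1.6
tcp_pos: [0.4153, 0.2334, 0.1005]
ee_rot: [-0.001, 0.676, 0.737, -0.006]
ft_force: [-1.0, -0.8, -0.4]
opening: 0.0869
grasp_force: 0.0
```

```bash
cat > look.py <<'E'
import sys;from rig import env
from h import *
n,cam=sys.argv[1:3];c=env.camera_params(cam);p,d=env.capture(cam);cv2.imwrite(f'pics/{n}.png',p);np.save(f'pics/{n}.npy',cloud(d,c))
E
python3 look.py w1 wrist; python3 plan.py 419,234,7,5
```

```text
t 1.65 tcp [417.1 234.5 103.2] phi 4.9 tilt [-0.006 -0.005] open 87.2 j [-0.85  0.31  0.3   2.12 -0.13  0.74 -0.38]
-> 419,234,7,5
   0 1 32 0 0 0; 0 1 32 0 0 0; 0 1 32 -0.01 0 0
```

View pics/w1.png

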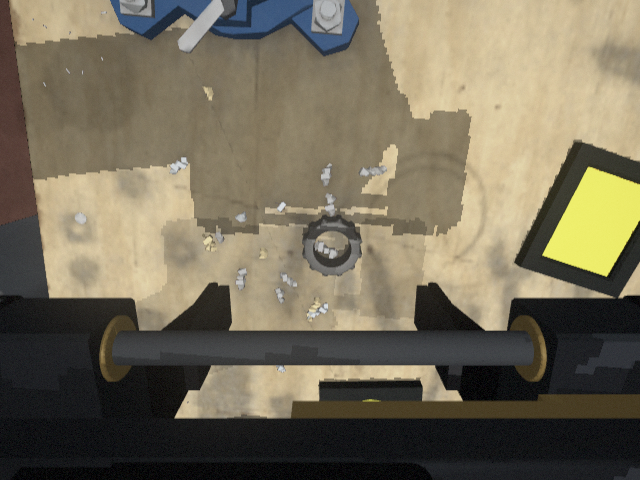

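The wrist view shows the nut at (332,247), lying between the open fingers. I'll measure it from this view to refine its position.

```bash
python3 - <<'E'
from h import *
W=np.load('pics/w1.npy');m=comp((W[...,2]>.010)&(W[...,2]<.05),305,250);P=W[m];print(rect(P),m.sum(),P[:,2].max())
E
python3 plan.py
```

```text
(array([420.9, 235.9]), array([40.8, 40.8]), -54.3) 1734 0.020700175179826835
t 1.65 tcp [417.1 234.5 103.2] phi 4.9 tilt [-0.006 -0.005] open 87.2 j [-0.85  0.31  0.3   2.12 -0.13  0.74 -0.38]
```

carry_out(targets="0 1 32 0 0 0 -1; 0 1 32 0 0 0 -1; 1 1 32 -0.01 0 0 -1; 0 0 0 0 0 0 -1; 0 0 0 0 0 0 -1")

```text
clock: 2.07
tcp_pos: [0.4224, 0.2376, 0.0102]
ee_rot: [0.003, 0.676, 0.737, 0.003]
ft_force: [0.3, 0.1, -0.1]
opening: 0.087
grasp_force: 0.0
```

carry_out(targets="0 0 0 0 0 0 1; 0 0 0 0 0 0 1; 0 0 0 0 0 0 1; 0 0 0 0 0 0 1; 0 0 0 0 0 0 1")

```text
clock: 2.48
tcp_pos: [0.4228, 0.2378, 0.0106]
ee_rot: [0.003, 0.676, 0.737, 0.005]
ft_force: [0.2, -1.2, 0.2]
opening: 0.0616
grasp_force: 0.0
```

carry_out(targets="0 0 0 0 0 0 1; 0 0 0 0 0 0 1; 0 0 0 0 0 0 1; 0 0 0 0 0 0 1; 0 0 0 0 0 0 1")

```text
clock: 2.9
tcp_pos: [0.4217, 0.2372, 0.0095]
ee_rot: [0.003, 0.676, 0.737, 0.003]
ft_force: [-2.1, -0.3, 3.2]
opening: 0.0399
grasp_force: 30.0
```

```bash
python3 plan.py 420,235,100,5 466,79,80,5 466,79,12,5
```

```text
t 2.9 tcp [421.7 237.2   9.5] phi 4.9 tilt [0.009 0.001] open 39.9 j [-0.79  0.48  0.24  2.17 -0.22  0.5  -0.3 ]
-> 420,235,100,5
   -1 0 -30 0 0 0; -1 -1 -30 0 0 0; 0 0 -30 0.01 0 0
-> 466,79,80,5
   -32 6 4 0 0 0; -32 7 4 0 0 0; -32 6 4 0 0 0; -32 7 4 0 0 0; -31 6 3 0 0 0
-> 466,79,12,5
   0 0 34 0 0 0; 0 0 34 0 0 0
```

carry_out(targets="0 0 -30 0 0 0 1; 0 0 -30 0 0 0 1; 0 0 -30 0.01 0 0 1; -32 6 4 0 0 0 1; -32 7 4 0 0 0 1")

```text
clock: 3.32
tcp_pos: [0.4413, 0.1766, 0.0933]
ee_rot: [0.001, 0.674, 0.739, 0.003]
ft_force: [1.4, -0.4, -1.7]
opening: 0.0399
grasp_force: 30.0
```

carry_out(targets="-32 6 4 0 0 0 1; -32 7 4 0 0 0 1; -31 7 3 0 0 0 1; 0 0 0 0 0 0 1; 0 0 0 0 0 0 1")

```text
clock: 3.73
tcp_pos: [0.4681, 0.0794, 0.0802]
ee_rot: [0.0, 0.678, 0.735, -0.0]
ft_force: [-0.1, 0.6, -1.1]
opening: 0.0397
grasp_force: 30.0
```

```bash
python3 plan.py 467,80,40,5 467,80,14,5,16
```

```text
t 3.73 tcp [468.1  79.4  80.2] phi 4.6 tilt [-0.    -0.001] open 39.7 j [-0.54  0.35  0.34  2.15 -0.18  0.67  0.01]
-> 467,80,40,5
   0 -1 20 0 0 0; 1 0 20 0 0 -0.01
-> 467,80,14,5,16
   0 0 13 0 0 0; 0 0 13 0 0 0
```

carry_out(targets="0 -1 20 0 0 0 1; 1 0 20 0 0 0 1; 0 0 13 0 0 0 1; 0 0 13 0 0 0 1; 0 0 0 0 0 0 1")

```text
clock: 4.15
tcp_pos: [0.4656, 0.0839, 0.0129]
ee_rot: [-0.001, 0.675, 0.738, -0.001]
ft_force: [-0.2, 0.3, -1.2]
opening: 0.0403
grasp_force: 30.0
```

carry_out(targets="0 0 0 0 0 0 1; 0 0 0 0 0 0 1")

```text
clock: 4.32
tcp_pos: [0.4669, 0.0833, 0.0148]
ee_rot: [-0.0, 0.676, 0.737, 0.0]
ft_force: [-0.3, -0.0, -0.4]
opening: 0.0403
grasp_force: 30.0
```

```bash
python3 plan.py 467,80,12,5
```

```text
t 4.32 tcp [466.9  83.3  14.8] phi 5.0 tilt [0. 0.] open 40.3 j [-0.49  0.47  0.28  2.19 -0.26  0.52  0.07]
-> 467,80,12,5
   -3 0 3 0 0 0
```

carry_out(targets="-3 0 2 0 0 0 1; 0 0 0 0 0 0 1; 0 0 0 0 0 0 -1; 0 0 0 0 0 0 -1; 0 0 0 0 0 0 -1")

```text
clock: 4.73
tcp_pos: [0.4674, 0.0797, 0.0129]
ee_rot: [0.0, 0.676, 0.737, 0.0]
ft_force: [-0.0, 0.3, -0.1]
opening: 0.0531
grasp_force: 0.0
```

carry_out(targets="0 0 0 0 0 0 -1; 0 0 0 0 0 0 -1; 0 0 0 0 0 0 -1; 0 0 0 0 0 0 -1; 0 0 -30 0 0 0 -1")

```text
clock: 5.15
tcp_pos: [0.4635, 0.0789, 0.0391]
ee_rot: [-0.002, 0.676, 0.737, -0.004]
ft_force: [0.0, -0.1, -0.6]
opening: 0.0833
grasp_force: 0.0
```

carry_out(targets="0 0 -35 0 0 0 -1; 0 0 -35 0 0 0 -1; 0 0 0 0 0 0 -1")

```text
clock: 5.4
tcp_pos: [0.4713, 0.0803, 0.118]
ee_rot: [0.003, 0.676, 0.737, 0.005]
ft_force: [2.5, 0.2, 0.9]
opening: 0.0867
grasp_force: 0.0
```

```bash
python3 look.py w2 wrist; python3 plan.py 436,-115,110,23.5 436,-115,8,23.5
```

```text
t 5.45 tcp [469.6  80.2 115.7] phi 4.9 tilt [0.007 0.003] open 86.9 j [-0.57  0.29  0.37  2.13 -0.15  0.75 -0.01]
-> 436,-115,110,23.5
   -32 -8 1 0 0 -0.05; -31 -10 1 0 0 -0.05; -31 -12 1 0 0 -0.06; -30 -13 1 0 0 -0.05; -30 -15 0 0 0 -0.06
   -29 -17 1 0.01 0 -0.05
-> 436,-115,8,23.5
   0 0 34 0 0 0; 0 0 34 0 0 0; 0 0 34 0 0 0
```

View pics/w2.png

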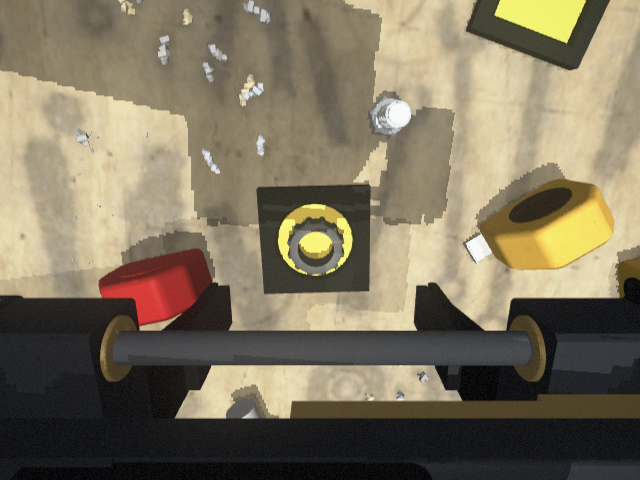

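The nut sits in the round recess, with the nut at (315,246) and the recess centre near (315,240). I'll confirm this from depth and move on to the shaft.

carry_out(targets="-32 -8 1 0 0 -0.05 -1; -31 -10 1 0 0 -0.05 -1; -31 -12 1 0 0 -0.06 -1; -30 -13 1 0 0 -0.05 -1; -30 -15 0 0 0 -0.06 -1")

```text
clock: 5.87
tcp_pos: [0.4377, -0.0841, 0.1074]
ee_rot: [-0.001, 0.569, 0.822, -0.001]
ft_force: [0.7, -0.4, -0.7]
opening: 0.0873
grasp_force: 0.0
```

carry_out(targets="-29 -17 1 0.01 0 -0.05 -1; 0 0 0 0 0 0 -1; 0 0 0 0 0 0 -1")

```text
clock: 6.12
tcp_pos: [0.4321, -0.1178, 0.1066]
ee_rot: [-0.004, 0.552, 0.834, -0.005]
ft_force: [0.1, 1.0, -0.9]
opening: 0.0872
grasp_force: 0.0
```

```bash
python3 look.py w3 wrist
python3 - <<'E'
from h import *
W=np.load('pics/w2.npy');p=cv2.imread('pics/w2.png');hsv=cv2.cvtColor(p,cv2.COLOR_BGR2HSV)
Z=W[...,2]
m=comp((Z>.014)&(Z<.04),293,250);print('nut',rect(W[m]),W[m][:,2].max())
box=np.zeros(Z.shape,bool);box[185:295,255:372]=1
m=box&(Z>.0065)&(Z<.0115);print('pad',rect(W[m]))
W=np.load('pics/w3.npy');Z=W[...,2];X,Y=W[...,0],W[...,1]
b=(abs(X-.436)<.08)&(abs(Y+.115)<.08)&(Z>.012)&(Z<.05)
n,l,st,ce=cv2.connectedComponentsWithStats(b.astype(np.uint8));i=1+st[1:,4].argmax();print('shaft',rect(W[l==i]),ce[i],W[l==i][:,2].max())
E
python3 plan.py 436,-115,8,23.5
```

```text
nut (array([467.8,  78.1]), array([41. , 40.6]), -85.2) 0.024808770827869697
pad (array([467. ,  79.5]), array([82.6, 82.5]), -83.6)
shaft (array([ 436.9, -115.1]), array([105.9,  37.4]), -67.2) [331.02779094 244.79535765] 0.03869864094815986
t 6.17 tcp [ 432.6 -116.2  106.7] phi 23.2 tilt [-0.011 -0.003] open 87.4 j [-0.16  0.27  0.39  2.18 -0.14  0.73  0.72]
-> 436,-115,8,23.5
   0 2 33 0 0 0; 0 1 33 -0.01 0 0; 0 1 33 0 0 -0.01
```

View pics/w3.png

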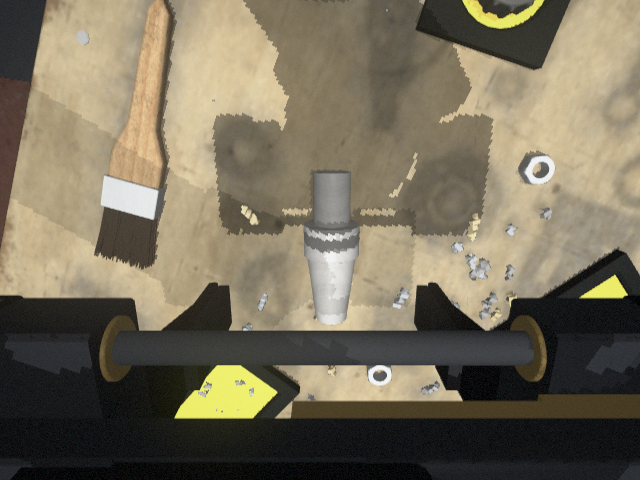

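The wrist view shows the shaft with its collar at (331,240), midway between the fingers. It measures (437,-115) with its axis at -67 deg, and the nut is 1.5 mm from its pad centre. Next I descend and grip.

carry_out(targets="0 2 33 0 0 0 -1; 0 2 33 -0.01 0 0 -1; 0 1 33 0 0 0 -1; 0 0 0 0 0 0 -1; 0 0 0 0 0 0 -1")

```text
clock: 6.58
tcp_pos: [0.436, -0.1129, 0.0072]
ee_rot: [-0.002, 0.549, 0.836, -0.001]
ft_force: [-0.6, 0.1, 0.1]
opening: 0.0868
grasp_force: 0.0
```

```bash
python3 plan.py 437,-115,8,23
```

```text
t 6.58 tcp [ 436.  -112.9    7.2] phi 23.4 tilt [-0.005  0.001] open 86.8 j [-0.08  0.46  0.29  2.24 -0.28  0.48  0.84]
-> 437,-115,8,23
   -2 0 -1 0 0 0.01
```

carry_out(targets="-2 0 -1 0 0 0 1; 0 0 0 0 0 0 1; 0 0 0 0 0 0 1; 0 0 0 0 0 0 1; 0 0 0 0 0 0 1", grip_force=40)

```text
clock: 7.0
tcp_pos: [0.4388, -0.1162, 0.0105]
ee_rot: [0.001, 0.55, 0.835, 0.001]
ft_force: [1.1, -0.2, 0.0]
opening: 0.0617
grasp_force: 0.0
```

carry_out(targets="0 0 0 0 0 0 1; 0 0 0 0 0 0 1; 0 0 0 0 0 0 1; 0 0 0 0 0 0 1; 0 0 0 0 0 0 1")

```text
clock: 7.42
tcp_pos: [0.4377, -0.1163, 0.0095]
ee_rot: [-0.001, 0.55, 0.835, -0.0]
ft_force: [-1.9, -0.4, 2.8]
opening: 0.036
grasp_force: 40.0
```

```bash
python3 plan.py 437,-115,80,23.5 403,-300,80,-17.8 403,-300,40,-17.8 403,-300,13,-17.8,14
```

```text
t 7.42 tcp [ 437.7 -116.3    9.5] phi 23.3 tilt [-0.001  0.   ] open 36.0 j [-0.07  0.46  0.3   2.24 -0.28  0.48  0.85]
-> 437,-115,80,23.5
   1 0 -35 0 0 0; 1 0 -36 0 0 0
-> 403,-300,80,-17.8
   -22 -15 0 0 0 0.1; -24 -13 0 0 0 0.1; -25 -10 0 0 0 0.1; -26 -8 0 0 0 0.1; -26 -5 0 0 0 0.11
   -27 -2 0 0 0 0.1; -27 1 0 0 0 0.11
-> 403,-300,40,-17.8
   0 0 20 0 0 0; 0 0 20 0 0 0
-> 403,-300,13,-17.8,14
   0 0 14 0 0 0; 0 0 13 0 0 0
```

carry_out(targets="1 0 -35 0 0 0 1; 1 0 -36 0 0 0 1; -22 -15 0 0 0 0.1 1; -24 -13 0 0 0 0.1 1; -25 -10 0 0 0 0.1 1")

```text
clock: 7.83
tcp_pos: [0.4221, -0.1941, 0.0807]
ee_rot: [-0.0, 0.67, 0.743, 0.0]
ft_force: [0.6, -0.8, -5.0]
opening: 0.0366
grasp_force: 40.0
```

carry_out(targets="-26 -8 0 0 0 0.1 1; -26 -5 0 0 0 0.11 1; -27 -2 0 0 0 0.1 1; -27 1 0 0 0 0.11 1; 0 0 0 0 0 0 1")

```text
clock: 8.25
tcp_pos: [0.4013, -0.306, 0.0805]
ee_rot: [0.002, 0.812, 0.584, -0.002]
ft_force: [0.3, -1.1, -3.2]
opening: 0.0365
grasp_force: 40.0
```

carry_out(targets="0 0 0 0 0 0 1; 0 0 0 0 0 0 1")

```text
clock: 8.42
tcp_pos: [0.4026, -0.2989, 0.0796]
ee_rot: [-0.001, 0.809, 0.588, -0.0]
ft_force: [-0.8, 0.6, -2.7]
opening: 0.0364
grasp_force: 40.0
```

```bash
python3 look.py w4 wrist
python3 - <<'E'
from h import *
W=np.load('pics/w4.npy');Z=W[...,2];X,Y=W[...,0],W[...,1]
b=(abs(X-.403)<.1)&(abs(Y+.3)<.1)&(Z>.0065)&(Z<.012)
print('pad',rect(W[b]),b.sum())
E
python3 plan.py 403,-300,40,-17.8 403,-300,13,-17.8,14
```

```text
pad (array([ 420.8, -276.3]), array([127. , 120.8]), 3.6) 7203
t 8.47 tcp [ 402.9 -298.4   79.7] phi -17.9 tilt [-0.001  0.002] open 36.4 j [ 0.09  0.42  0.58  2.1  -0.35  0.72  0.59]
-> 403,-300,40,-17.8
   -1 0 20 0 0 0; 0 1 20 0 0 0
-> 403,-300,13,-17.8,14
   0 0 13 0 0 0; -1 0 14 0 0 0
```

View pics/w4.png

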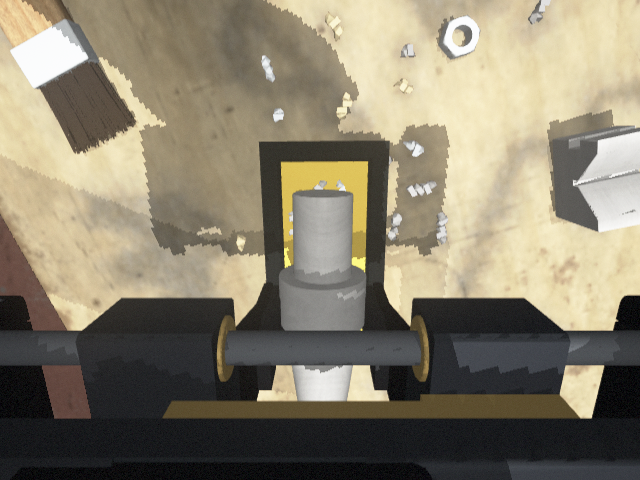

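The shaft hangs square above its pad: it spans cols 293-353, the recess cols 281-368. Next I lower it and release.

carry_out(targets="-1 0 20 0 0 0 1; 0 1 20 0 0 0 1; 0 0 13 0 0 0 1; -1 0 12 0 0 0 1; 0 0 0 0 0 0 1")

```text
clock: 8.88
tcp_pos: [0.4031, -0.3007, 0.0138]
ee_rot: [-0.002, 0.808, 0.589, -0.0]
ft_force: [-0.0, 0.1, -4.3]
opening: 0.0364
grasp_force: 40.0
```

carry_out(targets="0 0 0 0 0 0 1; 0 0 0 0 0 0 1")

```text
clock: 9.05
tcp_pos: [0.4037, -0.302, 0.0158]
ee_rot: [0.0, 0.809, 0.588, 0.0]
ft_force: [-0.6, -0.3, -4.2]
opening: 0.0364
grasp_force: 40.0
```

```bash
python3 plan.py 403,-300,13,-17.8,14
```

```text
t 9.05 tcp [ 403.7 -302.    15.8] phi -18.0 tilt [0. 0.] open 36.4 j [ 0.17  0.53  0.49  2.13 -0.45  0.58  0.68]
-> 403,-300,13,-17.8,14
   2 -1 3 0 0 0
```

carry_out(targets="2 0 2 0 0 0 1; 0 0 1 0 0 0 1; 0 0 0 0 0 0 1; 0 0 0 0 0 0 -1; 0 0 0 0 0 0 -1")

```text
clock: 9.47
tcp_pos: [0.4045, -0.3006, 0.0129]
ee_rot: [0.001, 0.809, 0.588, 0.0]
ft_force: [0.0, 0.6, 0.3]
opening: 0.0432
grasp_force: 0.0
```

carry_out(targets="0 0 0 0 0 0 -1; 0 0 0 0 0 0 -1; 0 0 0 0 0 0 -1; 0 0 0 0 0 0 -1; 0 0 0 0 0 0 -1")

```text
clock: 9.88
tcp_pos: [0.404, -0.3003, 0.0124]
ee_rot: [-0.0, 0.809, 0.588, 0.0]
ft_force: [-0.7, -0.0, 0.2]
opening: 0.0749
grasp_force: 0.0
```

carry_out(targets="0 0 -35 0 0 0 -1; 0 0 -35 0 0 0 -1; 0 0 -35 0 0 0 -1; 0 0 0 0 0 0 -1; 0 0 0 0 0 0 -1")

```text
clock: 10.3
tcp_pos: [0.4052, -0.3009, 0.1192]
ee_rot: [0.002, 0.809, 0.588, 0.001]
ft_force: [-1.1, -0.6, -0.3]
opening: 0.0866
grasp_force: 0.0
```

```bash
python3 look.py w5 wrist
python3 - <<'E'
from h import *
W=np.load('pics/w5.npy');Z=W[...,2];X,Y=W[...,0],W[...,1]
near=(abs(X-.403)<.12)&(abs(Y+.3)<.12)
def big(b):
    n,l,st,ce=cv2.connectedComponentsWithStats(b.astype(np.uint8));return l==1+st[1:,4].argmax()
m=big(near&(Z>.014)&(Z<.06));print('shaft',rect(W[m]),W[m][:,2].max())
m=big(near&(Z>.006)&(Z<.012));print('pad',rect(W[m]))
E
python3 plan.py 575,-298,110,-5.9 575,-298,9,-5.9
```

```text
shaft (array([ 404.8, -297.6]), array([105.6,  37.7]), 71.3) 0.04273264550541675
pad (array([ 403.9, -299.2]), array([146.3,  78.2]), 72.5)
t 10.35 tcp [ 404.2 -300.   117.7] phi -18.0 tilt [0.001 0.   ] open 87.3 j [ 0.05  0.36  0.63  2.07 -0.3   0.8   0.54]
-> 575,-298,110,-5.9
   11 32 2 0 0 -0.04; 10 33 1 0 0 -0.04; 8 33 2 0 0 -0.04; 7 34 1 0 0 -0.05; 5 33 2 0 0 -0.04
-> 575,-298,9,-5.9
   0 0 34 0 0 0; 0 0 33 0 0 0; 0 0 34 0 0 0
```

The shaft is placed, within 2 mm of the pad centre, 1 deg off, and its top at 42.7 mm. Next is the V-block.

carry_out(targets="11 32 2 0 0 -0.04 -1; 10 33 1 0 0 -0.04 -1; 8 33 2 0 0 -0.04 -1; 7 34 1 0 0 -0.05 -1; 5 33 2 0 0 -0.04 -1")

```text
clock: 10.77
tcp_pos: [0.5751, -0.2973, 0.107]
ee_rot: [-0.002, 0.742, 0.67, -0.0]
ft_force: [0.0, -0.9, 0.1]
opening: 0.0871
grasp_force: 0.0
```

carry_out(targets="0 0 0 0 0 0 -1; 0 0 0 0 0 0 -1; 0 0 0 0 0 0 -1")

```text
clock: 11.02
tcp_pos: [0.5725, -0.2982, 0.1074]
ee_rot: [-0.002, 0.743, 0.669, -0.001]
ft_force: [-1.0, 0.0, 1.1]
opening: 0.087
grasp_force: 0.0
```

```bash
python3 look.py w6 wrist
python3 - <<'E'
from h import *
W=np.load('pics/w6.npy');Z=W[...,2];X,Y=W[...,0],W[...,1]
near=(abs(X-.575)<.07)&(abs(Y+.298)<.07)
def big(b):
    n,l,st,ce=cv2.connectedComponentsWithStats(b.astype(np.uint8));return l==1+st[1:,4].argmax()
m=big(near&(Z>.008)&(Z<.06));print('vee',rect(W[m]),W[m][:,2].max())
E
python3 plan.py 575,-298,9,-5.9
```

```text
vee (array([ 576.4, -298.5]), array([50.9, 38. ]), 84.3) 0.041597964827008865
t 11.07 tcp [ 572.2 -298.5  108. ] phi -6.1 tilt [-0.003  0.001] open 87.0 j [ 0.05  0.58  0.52  1.74 -0.35  0.92  0.61]
-> 575,-298,9,-5.9
   0 1 33 0 0 0; 0 1 33 0 0 0; 1 1 33 0 0 0
```

View pics/w6.png

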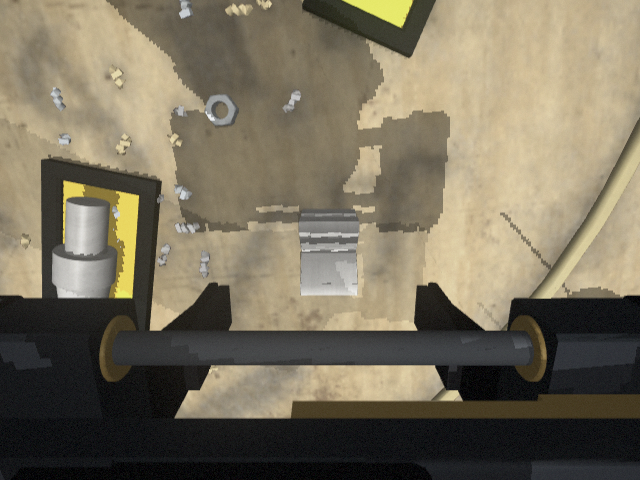

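The wrist view shows the V-block at (329,252), square between the fingers. The shaft lies in its pad at left (85,240). Next I grip the block, at about (576,-298).

carry_out(targets="0 1 33 0 0 0 -1; 0 1 33 0 0 0 -1; 0 2 32 0 0 0 -1; 0 0 0 0 0 0 -1; 0 0 0 0 0 0 -1")

```text
clock: 11.48
tcp_pos: [0.576, -0.2985, 0.0103]
ee_rot: [-0.002, 0.743, 0.669, -0.001]
ft_force: [0.2, -0.8, 0.3]
opening: 0.0873
grasp_force: 0.0
```

carry_out(targets="0 0 0 0 0 0 1; 0 0 0 0 0 0 1; 0 0 0 0 0 0 1; 0 0 0 0 0 0 1; 0 0 0 0 0 0 1", grip_force=50)

```text
clock: 11.9
tcp_pos: [0.5789, -0.2989, 0.0126]
ee_rot: [0.001, 0.743, 0.669, 0.001]
ft_force: [-0.2, 0.5, -0.1]
opening: 0.0613
grasp_force: 0.0
```

carry_out(targets="0 0 0 0 0 0 1; 0 0 0 0 0 0 1; 0 0 0 0 0 0 1; 0 0 0 0 0 0 1; 0 0 0 0 0 0 1")

```text
clock: 12.32
tcp_pos: [0.5764, -0.2984, 0.0113]
ee_rot: [-0.002, 0.743, 0.669, -0.001]
ft_force: [-5.3, 2.0, 5.7]
opening: 0.0373
grasp_force: 50.0
```

```bash
python3 plan.py 575,-298,115,-5.9 603,266,115,-14.3 603,266,45,-14.3
```

```text
t 12.32 tcp [ 576.4 -298.4   11.3] phi -6.0 tilt [-0.004  0.002] open 37.3 j [ 0.1   0.7   0.45  1.78 -0.42  0.76  0.66]
-> 575,-298,115,-5.9
   0 -1 -35 0 0 0; 0 0 -34 0 0 0; 0 -1 -35 0 0 0
-> 603,266,115,-14.3
   35 -2 0 0 0 0.01; 35 -2 0 0 0 0.01; 35 -3 0 0 0 0.01; 35 -3 0 0 0 0.01; 35 -3 0 0 0 0.01
   35 -4 0 0 0 0.01; 35 -4 0 0 0 0.01; 35 -4 0 0 0 0.01; 35 -5 0 0 0 0.01; 35 -5 0 0 0 0.01
   35 -5 0 0 0 0.01; 35 -6 0 0 0 0.01; 35 -6 0 0 0 0.01; 35 -7 0 0 0 0.01; 35 -7 1 0 0 0
   35 -7 0 0 0 0.01
-> 603,266,45,-14.3
   0 0 35 0 0 0; 0 1 35 0 0 0
```

carry_out(targets="0 0 -25 0 0 0 1; 0 0 -35 0 0 0 1; 0 0 -40 0 0 0 1; 35 -2 0 0 0 0.01 1; 35 -2 0 0 0 0.01 1")

```text
clock: 12.73
tcp_pos: [0.5827, -0.2321, 0.1136]
ee_rot: [0.003, 0.752, 0.659, 0.001]
ft_force: [1.2, 1.9, -8.8]
opening: 0.0375
grasp_force: 50.0
```

carry_out(targets="35 -3 0 0 0 0.01 1; 35 -3 0 0 0 0.01 1; 35 -3 0 0 0 0.01 1; 35 -4 0 0 0 0.01 1; 35 -4 0 0 0 0.01 1")

```text
clock: 13.15
tcp_pos: [0.5892, -0.0508, 0.1099]
ee_rot: [-0.001, 0.766, 0.643, -0.001]
ft_force: [0.6, 0.3, -7.4]
opening: 0.0374
grasp_force: 50.0
```

carry_out(targets="35 -4 0 0 0 0.01 1; 35 -5 0 0 0 0.01 1; 35 -5 0 0 0 0.01 1; 35 -5 0 0 0 0.01 1; 35 -6 0 0 0 0.01 1")

```text
clock: 13.57
tcp_pos: [0.5985, 0.1255, 0.11]
ee_rot: [-0.0, 0.782, 0.624, -0.001]
ft_force: [0.5, -0.4, -6.8]
opening: 0.0376
grasp_force: 50.0
```

```bash
python3 plan.py 603,266,115,-14.3 603,266,45,-14.3
```

```text
t 13.57 tcp [598.5 125.5 110. ] phi -12.9 tilt [-0.002 -0.   ] open 37.6 j [-0.66  0.53  0.53  1.82 -0.34  0.89 -0.2 ]
-> 603,266,115,-14.3
   34 -7 -1 0 0 0.01; 35 -7 -1 0 0 0.01; 34 -7 -2 0 0 0; 35 -8 -1 0 0 0.01
-> 603,266,45,-14.3
   0 0 35 0 0 0; 0 1 35 0 0 0
```

carry_out(targets="34 -7 0 0 0 0.01 1; 35 -7 0 0 0 0.01 1; 34 -7 0 0 0 0 1; 35 -8 0 0 0 0.01 1; 0 0 0 0 0 0 1")

```text
clock: 13.98
tcp_pos: [0.6008, 0.2776, 0.1091]
ee_rot: [-0.004, 0.787, 0.617, 0.001]
ft_force: [-0.9, 3.5, -7.3]
opening: 0.0373
grasp_force: 50.0
```

carry_out(targets="0 0 20 0 0 0 1; 0 0 30 0 0 0 1; 0 0 20 0 0 0 1; 0 0 0 0 0 0 1; 0 0 0 0 0 0 1")

```text
clock: 14.4
tcp_pos: [0.6019, 0.264, 0.0393]
ee_rot: [-0.001, 0.791, 0.612, -0.002]
ft_force: [0.5, -0.5, -5.9]
opening: 0.0375
grasp_force: 50.0
```

```bash
python3 plan.py 603,266,16,-14.3,12
```

```text
t 14.4 tcp [601.9 264.   39.3] phi -14.6 tilt [-0.004 -0.002] open 37.5 j [-0.81  0.68  0.48  1.75 -0.41  0.82 -0.39]
-> 603,266,16,-14.3,12
   1 0 12 0 0 0; 1 1 11 0 0 0
```

carry_out(targets="1 0 12 0 0 0 1; 1 1 10 0 0 0 1; 0 0 0 0 0 0 1; 0 0 0 0 0 0 1; 0 0 0 0 0 0 1")

```text
clock: 14.82
tcp_pos: [0.6055, 0.2663, 0.02]
ee_rot: [-0.0, 0.791, 0.612, 0.0]
ft_force: [-0.6, -0.1, -6.8]
opening: 0.0373
grasp_force: 50.0
```

```bash
python3 plan.py 603,266,15,-14.3,12
```

```text
t 14.82 tcp [605.5 266.3  20. ] phi -14.6 tilt [0.001 0.001] open 37.3 j [-0.8   0.71  0.47  1.75 -0.43  0.79 -0.38]
-> 603,266,15,-14.3,12
   -1 -2 5 0 0 0
```

carry_out(targets="0 -2 3 0 0 0 1; 0 0 2 0 0 0 1; 0 0 0 0 0 0 1; 0 0 0 0 0 0 1")

```text
clock: 15.15
tcp_pos: [0.6033, 0.267, 0.0154]
ee_rot: [-0.0, 0.791, 0.612, 0.0]
ft_force: [-1.5, -0.5, -0.4]
opening: 0.0376
grasp_force: 50.0
```

carry_out(targets="0 0 0 0 0 0 -1; 0 0 0 0 0 0 -1; 0 0 0 0 0 0 -1; 0 0 0 0 0 0 -1; 0 0 0 0 0 0 -1")

```text
clock: 15.57
tcp_pos: [0.6036, 0.2667, 0.0149]
ee_rot: [0.0, 0.791, 0.612, 0.0]
ft_force: [-1.4, 0.3, 0.2]
opening: 0.063
grasp_force: 0.0
```

carry_out(targets="0 0 0 0 0 0 -1; 0 0 0 0 0 0 -1; 0 0 -30 0 0 0 -1; 0 0 -35 0 0 0 -1; 0 0 -35 0 0 0 -1")

```text
clock: 15.98
tcp_pos: [0.6025, 0.2662, 0.1149]
ee_rot: [-0.0, 0.791, 0.612, -0.001]
ft_force: [0.8, 0.2, 0.4]
opening: 0.0862
grasp_force: 0.0
```

carry_out(targets="0 0 0 0 0 0 -1; 0 0 0 0 0 0 -1")

```text
clock: 16.15
tcp_pos: [0.6048, 0.2671, 0.1172]
ee_rot: [0.0, 0.791, 0.612, 0.003]
ft_force: [-0.3, 0.5, -0.7]
opening: 0.0869
grasp_force: 0.0
```

```bash
python3 look.py w7 wrist
cat >> h.py <<'E'
def big(b):
    n,l,st,ce=cv2.connectedComponentsWithStats(b.astype(np.uint8));return l==1+st[1:,4].argmax()
def chk(f,x,y,r,lo):
    W=np.load(f);X,Y,Z=[W[...,i] for i in range(3)];near=(abs(X-x/1000)<r)&(abs(Y-y/1000)<r)
    m=big(near&(Z>lo)&(Z<.08));print('obj',rect(W[m]),W[m][:,2].max())
    m=big(near&(Z>.006)&(Z<.012));print('pad',rect(W[m]))
E
python3 -c "
from h import *
chk('pics/w7.npy',603,266,.08,.014)"
python3 plan.py 621,110,130,-50.2 621,110,17,-50.2
```

```text
obj (array([603.5, 266.7]), array([51., 38.]), 75.5) 0.045842863417614926
pad (array([603.8, 266.3]), array([90.5, 78.3]), 77.0)
t 16.2 tcp [603.3 266.8 115.1] phi -14.5 tilt [0.001 0.001] open 86.7 j [-0.85  0.59  0.53  1.7  -0.36  0.95 -0.43]
-> 621,110,130,-50.2
   -25 9 -3 0 0 0.1; -23 12 -2 0 0 0.1; -22 14 -3 0 0 0.11; -21 17 -2 0 0 0.1; -19 18 -3 0 0 0.11
   -16 21 -2 0 0 0.1
-> 621,110,17,-50.2
   0 0 28 0 0 0; 0 0 28 0 0 0; 0 0 28 0 0 0; 0 0 29 0 0 0
```

The V-block is centred within 1 mm. Next is the yellow tape measure.

carry_out(targets="-25 9 -3 0 0 0.1 -1; -23 12 -2 0 0 0.1 -1; -22 14 -3 0 0 0.11 -1; -21 17 -2 0 0 0.1 -1; -19 18 -3 0 0 0.11 -1")

```text
clock: 16.62
tcp_pos: [0.6161, 0.1342, 0.1256]
ee_rot: [-0.0, 0.923, 0.386, -0.002]
ft_force: [1.0, -0.1, -0.3]
opening: 0.0871
grasp_force: 0.0
```

carry_out(targets="-16 21 -2 0 0 0.1 -1; 0 0 0 0 0 0 -1; 0 0 0 0 0 0 -1; 0 0 0 0 0 0 -1")

```text
clock: 16.95
tcp_pos: [0.6203, 0.1104, 0.128]
ee_rot: [-0.001, 0.94, 0.342, -0.001]
ft_force: [-0.0, 0.4, -0.3]
opening: 0.087
grasp_force: 0.0
```

```bash
python3 look.py w8 wrist; python3 -c "
from h import *
W=np.load('pics/w8.npy');X,Y,Z=[W[...,i] for i in range(3)];near=(abs(X-.621)<.06)&(abs(Y-.11)<.06)
for lo in(.01,.03,.05):
  m=big(near&(Z>lo)&(Z<.08));print(lo,rect(W[m]),W[m][:,2].max())"
python3 plan.py 621,110,17,-50.2
```

```text
0.01 (array([624. , 110.5]), array([66.9, 33.4]), 38.5) 0.06334532191183981
0.03 (array([624. , 110.6]), array([66.7, 33. ]), 39.0) 0.06334532191183981
0.05 (array([625.8, 111.8]), array([53.9, 31.9]), 39.2) 0.06334532191183981
t 17.0 tcp [620.4 111.2 128.2] phi -49.9 tilt [-0.002  0.001] open 86.6 j [-0.74  0.57  0.71  1.77 -0.45  0.97 -0.72]
-> 621,110,17,-50.2
   0 0 28 0 0 0; 0 1 28 0 0 0; 0 0 28 0 0 0; 0 1 27 0 0 0
```

View pics/w8.png

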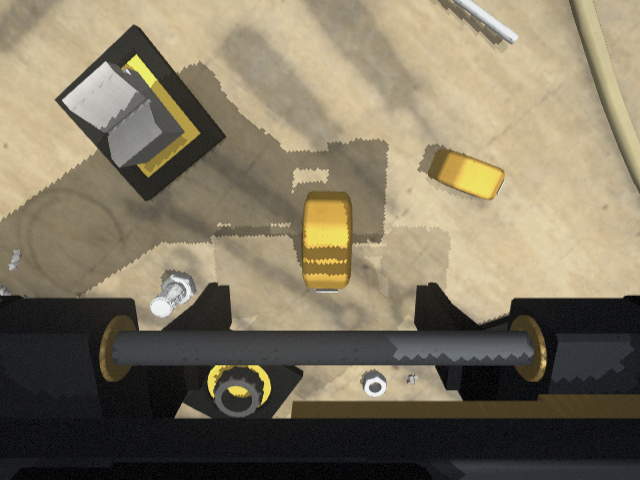

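The wrist view shows the larger yellow tape at (327,240) between the fingers, with its hook at (327,290). The smaller yellow one is off at (467,175) and the V-block is in its pad at (135,115). Next I grip the tape at (624,110.5).

carry_out(targets="1 1 28 0 0 0.02 -1; 1 1 28 0 0 0 -1; 0 1 28 0 0 0 -1; 0 0 28 0 0 0 -1; 0 0 0 0 0 0 -1")

```text
clock: 17.42
tcp_pos: [0.6199, 0.1104, 0.0116]
ee_rot: [-0.001, 0.943, 0.334, -0.005]
ft_force: [-0.0, -0.3, -0.3]
opening: 0.0872
grasp_force: 0.0
```

carry_out(targets="0 0 0 0 0 0 1; 0 0 0 0 0 0 1; 0 0 0 0 0 0 1; 0 0 0 0 0 0 1; 0 0 0 0 0 0 1", grip_force=30)

```text
clock: 17.83
tcp_pos: [0.6256, 0.1088, 0.019]
ee_rot: [-0.0, 0.943, 0.332, 0.001]
ft_force: [0.1, -0.0, 0.2]
opening: 0.0613
grasp_force: 0.0
```

carry_out(targets="0 0 0 0 0 0 1; 0 0 0 0 0 0 1; 0 0 0 0 0 0 1; 0 0 0 0 0 0 1; 0 0 0 0 0 0 1")

```text
clock: 18.25
tcp_pos: [0.6246, 0.1086, 0.0176]
ee_rot: [-0.0, 0.943, 0.332, -0.0]
ft_force: [-1.1, 0.2, 1.2]
opening: 0.0318
grasp_force: 30.0
```

carry_out(targets="0 0 0 0 0 0 1; 0 0 0 0 0 0 1")

```text
clock: 18.42
tcp_pos: [0.6246, 0.1086, 0.0176]
ee_rot: [-0.0, 0.943, 0.332, -0.0]
ft_force: [-0.4, 0.9, 0.8]
opening: 0.0319
grasp_force: 30.0
```

```bash
python3 plan.py 624,110,110,-51 640,-103,110,-29.5 640,-103,45,-29.5
```

```text
t 18.42 tcp [624.6 108.6  17.6] phi -51.2 tilt [-0.     0.001] open 31.9 j [-0.66  0.71  0.61  1.82 -0.56  0.79 -0.65]
-> 624,110,110,-51
   0 -1 -31 0 0 0; 0 0 -31 0 0 0; 0 -1 -30 0 0 0
-> 640,-103,110,-29.5
   -20 29 0 0 0 -0.06; -22 28 0 0 0 -0.06; -23 27 0 0 0 -0.06; -25 25 0 0 0 -0.07; -27 24 0 0 0 -0.06
   -28 22 -1 0 0 -0.07
-> 640,-103,45,-29.5
   0 0 33 0 0 0; 0 0 32 0 0 0
```

carry_out(targets="0 0 -31 0 0 0 1; 0 0 -31 0 0 0 1; 0 0 -30 0 0 0 1; -20 29 0 0 0 -0.06 1; -22 28 0 0 0 -0.06 1")

```text
clock: 18.83
tcp_pos: [0.6311, 0.0409, 0.1109]
ee_rot: [-0.0, 0.92, 0.393, 0.002]
ft_force: [0.5, -0.4, -2.0]
opening: 0.0317
grasp_force: 30.0
```

carry_out(targets="-23 27 0 0 0 -0.06 1; -25 25 0 0 0 -0.07 1; -27 24 0 0 0 -0.06 1; -28 22 0 0 0 -0.07 1; 0 0 0 0 0 0 1")

```text
clock: 19.25
tcp_pos: [0.64, -0.1162, 0.1102]
ee_rot: [0.003, 0.866, 0.5, -0.001]
ft_force: [0.1, -3.3, -1.7]
opening: 0.0318
grasp_force: 30.0
```

carry_out(targets="0 0 0 0 0 0 1; 0 0 0 0 0 0 1; 0 0 25 0 0 0 1; 0 0 25 0 0 0 1; 0 0 0 0 0 0 1")

```text
clock: 19.67
tcp_pos: [0.638, -0.1004, 0.0544]
ee_rot: [-0.004, 0.863, 0.506, -0.003]
ft_force: [-1.1, 0.2, -2.4]
opening: 0.032
grasp_force: 30.0
```

carry_out(targets="0 0 0 0 0 0 1; 0 0 0 0 0 0 1")

```text
clock: 19.83
tcp_pos: [0.6422, -0.1033, 0.0603]
ee_rot: [0.0, 0.863, 0.505, 0.0]
ft_force: [0.3, -0.4, -1.3]
opening: 0.0318
grasp_force: 30.0
```

```bash
python3 plan.py 640,-103,22,-29.5,14; python3 look.py w9 wrist
```

```text
t 19.83 tcp [ 642.2 -103.3   60.3] phi -29.4 tilt [0.001 0.   ] open 31.8 j [-0.29  0.66  0.56  1.76 -0.45  0.85 -0.04]
-> 640,-103,22,-29.5,14
   0 -1 13 0 0 0; 0 -1 13 0 0 0; -1 0 12 0 0 0
```

View pics/w9.png

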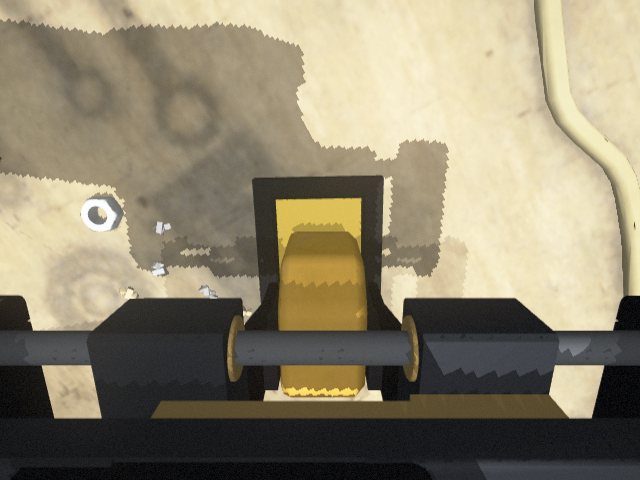

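The tape (cols 280-366) is aligned with the recess (cols 277-361). Next I lower it to a TCP height of about 22 mm, having gripped it at 17.6 mm.

carry_out(targets="0 -1 13 0 0 0 1; 0 -1 13 0 0 0 1; 0 0 12 0 0 0 1; 0 0 0 0 0 0 1; 0 0 0 0 0 0 1")

```text
clock: 20.3
tcp_pos: [0.6391, -0.1031, 0.0202]
ee_rot: [-0.001, 0.864, 0.504, -0.001]
ft_force: [-0.5, 0.0, -1.8]
opening: 0.0318
grasp_force: 30.0
```

carry_out(targets="0 0 0 0 0 0 1; 0 0 0 0 0 0 1")

```text
clock: 20.47
tcp_pos: [0.6393, -0.1032, 0.0209]
ee_rot: [-0.0, 0.864, 0.504, -0.0]
ft_force: [0.4, 0.5, -1.9]
opening: 0.0314
grasp_force: 30.0
```

```bash
python3 plan.py 640,-103,21,-29.5,14
```

```text
t 20.47 tcp [ 639.3 -103.2   20.9] phi -29.5 tilt [-0.001  0.   ] open 31.4 j [-0.27  0.7   0.53  1.78 -0.48  0.79 -0.01]
-> 640,-103,21,-29.5,14
   1 0 0 0 0 0
```

carry_out(targets="0 0 1 0 0 0 1; 0 0 0 0 0 0 1; 0 0 0 0 0 0 -1; 0 0 0 0 0 0 -1; 0 0 0 0 0 0 -1")

```text
clock: 20.88
tcp_pos: [0.6401, -0.1033, 0.0208]
ee_rot: [0.0, 0.864, 0.504, 0.0]
ft_force: [0.8, 0.1, -0.6]
opening: 0.0448
grasp_force: 0.0
```

carry_out(targets="0 0 0 0 0 0 -1; 0 0 0 0 0 0 -1; 0 0 0 0 0 0 -1; 0 0 0 0 0 0 -1; 0 0 0 0 0 0 -1")

```text
clock: 21.3
tcp_pos: [0.6397, -0.1032, 0.0205]
ee_rot: [-0.0, 0.864, 0.504, 0.0]
ft_force: [-1.0, -0.0, -0.1]
opening: 0.0772
grasp_force: 0.0
```

carry_out(targets="0 0 -20 0 0 0 -1; 0 0 -35 0 0 0 -1; 0 0 -35 0 0 0 -1; 0 0 -35 0 0 0 -1; 0 0 0 0 0 0 -1")

```text
clock: 21.72
tcp_pos: [0.6441, -0.105, 0.153]
ee_rot: [0.004, 0.864, 0.504, 0.005]
ft_force: [0.9, -1.2, -0.1]
opening: 0.0871
grasp_force: 0.0
```

carry_out(targets="0 0 0 0 0 0 -1; 0 0 0 0 0 0 -1; 0 0 0 0 0 0 -1")

```text
clock: 21.97
tcp_pos: [0.6387, -0.1028, 0.1439]
ee_rot: [-0.001, 0.864, 0.504, -0.001]
ft_force: [0.1, 0.5, -1.0]
opening: 0.0871
grasp_force: 0.0
```

```bash
python3 look.py w10 wrist; python3 look.py s10 side; python3 -c "
from h import *
chk('pics/w10.npy',637,-109,.085,.02)"
```

```text
obj (array([ 638.3, -102.2]), array([68.2, 33.3]), 60.2) 0.06749760168317706
pad (array([ 637.3, -108.8]), array([122.5,  74.2]), 61.7)
```

View pics/s10.png

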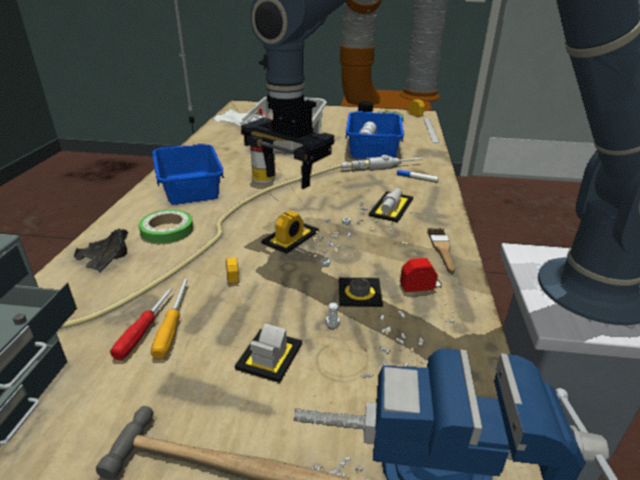

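View pics/w10.png

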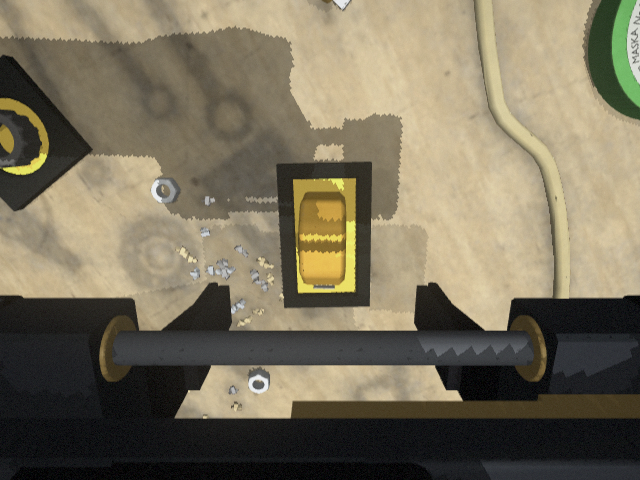

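All four things sit in their recesses. In the side view these are the tape (288,235), shaft (393,203), nut (360,288) and V-block (268,347). The wrist view shows the tape case at (323,240) inside its recess, so I'm handing in.

```bash
python3 -c "
from rig import env
print(env.sign_off())"
```

```text
the job is handed in; nothing more can be done
None
```

The collet nut, V-block, tape measure and shaft are each in their own recess, centred within about 2 mm and square within about 2 degrees by camera measurement; the job was handed in at about 22 s, and the hand-in returned no verdict.

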